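# Free and hold up the sash of a balance draught shield

## Task

Grip the handle on top of the balance shield's clear front sash and tug it gently upwards to learn whether the hidden catch holds it. Only if it is caught, let go, push the release knob all the way outwards to free it, and take the handle again; if it is not caught, leave the knob alone. Then raise the sash to the top of its travel and finish with the gripper still holding it up there (it drops if let go), without disturbing the glassware standing around.

Things in the scene. Friction and masses are not known exactly. Their poses are not given: they have to be found in the camera images.
- shield: Fixed draught shield of a lab balance: white base 240 (x) x 290 (y) x 30 mm, clear walls and roof up to 180 mm. Origin: centre of its underside, on the bench; -x is its front (to the robot at yaw 0), z up. The sash closes the front at x = -100 mm. Right of it (y = -88 to -145 mm) an opaque white post 28 mm deep, 180 mm high, hides the catch; the release knob is on its top.
- sash_handle (a point): Centre of the aluminium handle bar on top of the sash, along the shield's y: 70 mm long, 12 mm thick (x), 14 mm high, on two 10 mm stems 30 mm either side of the centre. Its underside is 33 mm above the sash's top rail and the roof. Sash shut: 220 mm above the bench, at shield x = -100, y = +30 mm. Moves straight up with the sash.
- sash (a joint): Height of the sliding sash in m: 0 shut, 0.10 at its upper stop. Sash and handle weigh 0.35 to 0.7 kg, the guides rub with 1 N: it drops when let go. If caught it rises only about 4 mm and stops hard at the catch; if not caught it rises freely. Do not strain the catch with more than 60 N.
- release_knob (a point): Centre of the grey release knob on top of the right-hand post: 24 (x) x 14 (y) x 24 mm high, underside 2 mm above the post, centre 194 mm above the bench. Home: shield x = -100, y = -98 mm. It slides along the shield's -y, outwards, away from the sash. 85 mm are free between it and the handle bar.
- release (a joint): Travel of the release knob in m: 0 to 0.002 home, 0.022 fully out. Rubs with 2 N and stays where left. It starts at home whether or not the catch holds, so it does not show the catch's state. Pushed right out, it shifts the hidden bolt clear for good (adds about 1 N). Push it with the sash down, not while tugging.
- flask: Bystander: clear conical flask, 76 mm wide, 112 mm high, loose on the bench. Origin: centre of its underside.
- reagent: Bystander: amber reagent bottle with a white cap, 60 mm wide, 130 mm high, loose on the bench. Origin: centre of its underside.
- cup: Bystander: clear plastic cup, 72 mm wide at the rim, 85 mm high, loose on the bench. Origin: centre of its underside.

How it is judged (in metres and radians):
On the way:
1. with the release knob still at home (under 6 mm), the sash is tugged by the gripper: either it bears on the catch with more than 2 N, or, not being caught, it rises more than 10 mm (value of joint release below 0.006 m and contact force between the fingers and sash above 1 N and (contact force between bolt_c0 and sash_c6 above 2 N or value of joint sash above 0.01 m)), for 0.05 s.
At the end, for the whole second after the job is handed in: The sash stands more than 85 mm up (of 100) and still, gripped or borne by the fingers with more than 2 N and by nothing else; the release knob was used only if the catch held (otherwise it is within 8 mm of home); each bystander stands upright within 30 mm of where it was (value of joint sash above 0.085 m and velocity of joint sash between -0.01 and 0.01 m/s and contact force between the fingers and sash above 2 N and contact force between bolt_c0 and sash_c6 below 0.5 N and (value of joint release below 0.008 m or distance of bolt_c0 from where it was at the start of the episode above 0.0055 m) and distance of each of flask, reagent, cup from where it was at the start of the episode below 0.03 m and angle between each of flask, reagent, cup's own z axis and vertical below 0.2 rad); the arm keeps its last pose, push and grip.
It fails at once if the release knob is pushed out (over 19 mm) although the catch did not hold (value of joint release above 0.019 m and distance of bolt_c0 from where it was at the start of the episode below 0.0055 m).
It fails at once if the catch is strained with more than 60 N (contact force between bolt_c0 and sash_c6 above 60 N).
It fails at once if a bystander is knocked over or shoved more than 30 mm (angle between any of flask, reagent, cup's own z axis and vertical above 0.5 rad or distance of any of flask, reagent, cup from where it was at the start of the episode above 0.03 m).
It also fails if it takes over 58 s, if anything falls off the work surface, if the arm or the gripper's body presses on something with over 40 N, if the wrist force passes 120 N, or if a joint passes its speed limit or range.

## Robot

A 7-joint arm with a two-finger parallel gripper is mounted at the origin on the work surface. World frame = base frame: x ahead of the robot, y to its left, z up, the work surface at z = 0. Lengths are in mm, angles in rad, forces in N, time in s.
With the tool pointing down it reaches from about 425 to 875 mm from the base axis. Payload 4.7 kg.
Tool frame: the origin (TCP) lies on the centre line of the jaws, within the pads' length; the fingertips stand 22 mm ahead of it and the grasp point (between the pads) lies 3 mm ahead of it; z points along the fingers, y is the line along which they close (so a half turn about z gives the same grasp; the last joint's range is limited). The gripper opens to 87 mm and grips with 3 to 60 N. Pads are 19 mm wide; open, the fingers measure 117 mm over their backs; the gripper's body (75 mm by 190 mm) begins 51 mm behind the grasp point.
Start: joints at [-1.091, 0.321, -0.07, 1.45, 0.023, 1.371, -0.057], TCP at [291.967, 580.757, 244.587] pointing down, gripper open.
Joint ranges: [-2.86, 2.86], [-0.3, 2.09], [-1.38, 1.24], [0.06, 2.45], [-1.56, 4.7], [0.09, 2.05], [-2.69, 2.69]. Speed limits (rad/s): [2.57, 2.57, 3.14, 3.14, 3.14, 3.14, 3.14].

## Interface

Orientations are given as [roll, pitch, yaw] about the fixed x, y, z axes, in that order (R = Rz(yaw) Ry(pitch) Rx(roll)).
In Python, from plant import move_to, line_to, move_joints, open_jaws, grasp, dwell, inverse_kinematics, read_state, get_image, camera_params, PlanningError, hand_in gives the robot as it stands. Calls block until the motion is done:
- move_to(position, orientation): joint-space move of the TCP to a pose.
- line_to(position, orientation=None, max_speed=150, max_force=None): straight line of the TCP; orientation=None keeps the orientation; max_speed is the mean speed in mm/s. With max_force (N) it stops when the force on the tool has changed by that much, and returns True; else False.
- move_joints(angles): joint-space move.
- open_jaws() and grasp(f_grip=None): open the fingers fully, or close them until they stop; f_grip is the grip in N (None keeps the last).
- dwell(seconds).
- inverse_kinematics(position, orientation): joint angles nearest the present ones, or None.
- read_state(): the state.
- get_image(name): name is "scene" or "top" or "wrist"; returns the picture (420x560x3 uint8, red, green, blue); there is no depth.
- camera_params(name): a dict with "fx", "fy", "cx", "cy" (pixels), "R" (3x3) and "t" (3): a world point X has camera coordinates R X + t; the wrist camera has in their place "hand_eye" (4x4, takes a point from camera to tool coordinates, whose origin is the TCP and whose axes are the flange's). Camera axes: x right, y down, z forward; pixel columns grow to the right and rows downward; lengths in mm; the calibration is good to about 2 mm. A picture is of the moment at which its call begins: read the wrist's pose just before it. camera_params takes no time and is no camera call.
A pose or a line that the arm cannot do raises PlanningError and nothing moves.
- hand_in(): hands the job in; it is judged then, once.
The state is a dict: "time_s": time; "joints": joint angles; "joint_velocities": joint speeds; "joint_torque": joint torques, N m; "tcp_pos": TCP position; "ee_rot": TCP orientation; "contact_force": force on the tool from outside, world axes, zero at the start; "moment": the same for the moment, N m; "gripper_width": finger opening in mm; "finger_force": force on a finger pad.
Only numpy, scipy, OpenCV 4.12 (cv2) and the standard library are available. Lean on these libraries where they do the work, as an engineer would, in place of code of your own. Each camera call takes 0.05 s, during which the arm holds its last target. There are 200 camera calls.

## Working session

There is one attempt and no reset: what is moved stays moved. The work goes in short steps, each a Python script; the robot and the scene stay as the last script left them, time stands still between calls to the robot, and variables do not carry over. Pictures are saved under pics/ and viewed, at most 10 in all, crops included, and the job is handed in when it is done.

```bash
mkdir -p pics; ls; python3 - <<'E'
from plant import *
import cv2,numpy as np
for n in("scene","top"):
    cv2.imwrite(f"pics/{n}.png",get_image(n)[:,:,::-1]); p=camera_params(n)
    print(n,p["fx"],p["cx"],p["cy"],np.round(-np.array(p["R"]).T@p["t"]),np.round(p["R"],3).tolist())
s=read_state();print(s)
E
```

```text
pics
scene 522.6475531574168 274.2976642809853 206.44020492519851 [ 759. -236. 1206.] [[0.945, 0.327, -0.004], [0.309, -0.897, -0.317], [-0.107, 0.299, -0.948]]
top 409.9876345740013 282.3754691649443 205.3193782270481 [ 453.  114. 1170.] [[-0.016, -1.0, 0.007], [-0.984, 0.014, -0.176], [0.176, -0.01, -0.984]]
{'time_s': 0.1, 'joints': array([-1.09089022,  0.32172565, -0.07009366,  1.45157914,  0.0226178 ,
        1.3707873 , -0.05684768]), 'joint_velocities': array([ 0.00055097, -0.00254486,  0.0006172 , -0.00234934, -0.00044889,
       -0.00048871,  0.00174793]), 'joint_torque': array([-9.35489561e-05, -4.92569590e+01, -4.05734070e-01, -3.13398671e+01,
       -6.40722038e-02,  3.94695054e-02,  8.53968049e-05]), 'tcp_pos': array([291.77606339, 580.31175836, 243.57288112]), 'ee_rot': array([-3.13988360e+00,  1.08813308e-04,  2.67587943e+00]), 'contact_force': array([-0.16600849,  0.1376478 , -1.14170093]), 'moment': array([ 0.01589385, -0.05111652, -0.00482763]), 'finger_force': 0.0, 'gripper_width': 87.10492347680639}
```

View pics/scene.png

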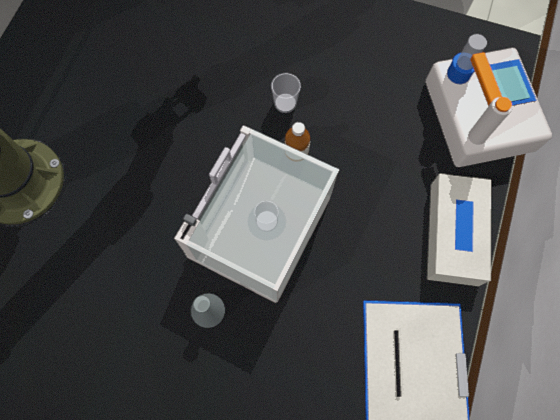

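View pics/top.png

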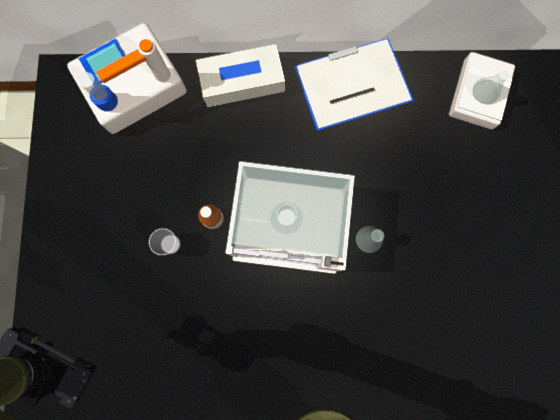

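The scene view shows the handle near (220,165) and the knob near (190,219). In the top view the knob is near (327,262). The flask is to the right of the shield, and the bottle and cup are to its left. I'll enlarge both views.

```bash
python3 - <<'E'
import cv2,numpy as np
a=cv2.imread("pics/scene.png")[125:250,165:265]; b=cv2.imread("pics/top.png")[230:280,220:360]
a=cv2.resize(a,None,fx=4,fy=4,interpolation=cv2.INTER_CUBIC); b=cv2.resize(b,None,fx=2.8,fy=2.8,interpolation=cv2.INTER_CUBIC)
c=np.zeros((500,800,3),np.uint8); c[:,:400]=a; c[:140,400:792]=b
cv2.imwrite("pics/crop.png",c)
E
```

```text
(no output)
```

View pics/crop.png

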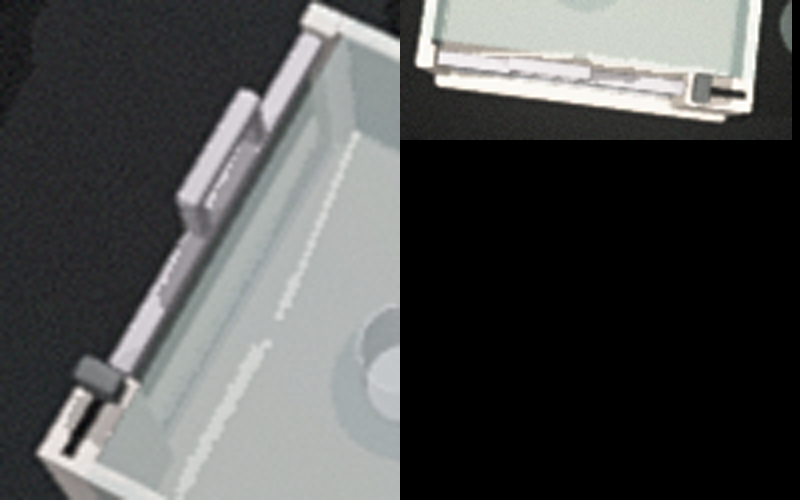

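The crop shows the handle's top face from (211.5,174.8) to (227.2,148) in the scene view. The knob top is at (190,217.5) in the scene view and (328.2,261.4) in the top view. I'll cast rays from these onto planes at the known heights.

```bash
cat > h.py <<'E'
from plant import *
import cv2,numpy as np
def ray(n,uv,z):
    p=camera_params(n);R=np.array(p["R"]);C=-R.T@p["t"]
    d=R.T@np.array([(uv[0]-p["cx"])/p["fx"],(uv[1]-p["cy"])/p["fy"],1])
    return C+d*(z-C[2])/d[2]
def wray(uv,z,s,p):  # wrist camera, s = state read just before the picture
    from scipy.spatial.transform import Rotation as Ro
    T=np.eye(4);T[:3,:3]=Ro.from_euler("xyz",s["ee_rot"]).as_matrix();T[:3,3]=s["tcp_pos"]
    M=T@np.array(p["hand_eye"]);d=M[:3,:3]@np.array([(uv[0]-p["cx"])/p["fx"],(uv[1]-p["cy"])/p["fy"],1])
    return M[:3,3]+d*(z-M[2,3])/d[2]
E
python3 - <<'E'
from h import *
a=ray("scene",(211.5,174.8),227);b=ray("scene",(227.2,148),227);k=ray("scene",(190,217.5),206)
print(a,b,np.linalg.norm(a-b),"mid",(a+b)/2,"knob",k,ray("top",(328.2,261.4),206))
v=b-a;print("yaw from handle",np.arctan2(-v[0],v[1]));v=(a+b)/2-k;print("yaw from knob-handle",np.arctan2(-v[0],v[1]),np.hypot(v[0],v[1]))
for n,q in(("flask",((201,304),)),("reagent",((299,128),)),("cup",((286,80),))): print(n,ray("scene",q[0],{"flask":112,"reagent":130,"cup":85}[n]))
print(np.array(camera_params("wrist")["hand_eye"]))
for yaw in (-1.75,-1.65,1.4,1.5): 
  for z in (330,): print(yaw,inverse_kinematics((a+b)/2*[1,1,0]+[0,0,z],[np.pi,0,yaw]))
E
```

```text
[506.56426699  94.39781657 227.        ] [515.57018939 160.10313973 227.        ] 66.31965116194773 mid [511.06722819 127.25047815 227.        ] knob [493.80303327   1.55372398 206.        ] [490.59454887  -0.56621957 206.        ]
yaw from handle -0.13621654191711693
yaw from knob-handle -0.13649395739073586 126.87681599047238
flask [ 561.12816279 -143.38554492  112.        ]
reagent [628.95351885 299.5981245  130.        ]
cup [552.29545895 436.19773319  85.        ]
[[-8.35009266e-05 -9.56502990e-01 -2.91722510e-01  8.07648168e+01]
 [ 9.99999885e-01  5.81799746e-05 -4.76995198e-04  2.19935335e-01]
 [ 4.73219742e-04 -2.91722516e-01  9.56502875e-01 -1.40615952e+02]
 [ 0.00000000e+00  0.00000000e+00  0.00000000e+00  1.00000000e+00]]
-1.75 [-0.51414993  0.02447644  0.22493363  1.62600552 -0.00547585  1.49172823
  2.67354007]
-1.65 None
1.4 [-0.68298924  0.02014489  0.39723629  1.63142692 -0.00781754  1.49159149
 -0.45600311]
1.5 [-0.67229132  0.02040603  0.38633025  1.63109406 -0.00771254  1.4915985
 -0.35621986]
```

Both yaw estimates agree at about -0.137. The knob-to-handle distance is 127 mm against the nominal 128 mm. I'll move above the handle and check with the wrist camera.

```bash
python3 - <<'E'
from h import *
o=[np.pi,0,np.pi/2-.137]
line_to([292,580,340])
move_to([511,127,310],o)
s=read_state();im=get_image("wrist");cv2.imwrite("pics/w1.png",im[:,:,::-1])
import pickle;pickle.dump(s,open("s1.pkl","wb"));print(s["time_s"],s["tcp_pos"],s["ee_rot"],s["contact_force"])
p=camera_params("wrist");print(p["fx"],p["cx"],p["cy"])
E
```

```text
2.7167 [510.74497444 129.08398664 309.92318681] [-3.14141186e+00 -2.49385422e-04  1.43743541e+00] [ 0.15300019 -0.43936011 -0.37811171]
302.8846381678516 275.0307168981821 208.55033206732165
```

View pics/w1.png

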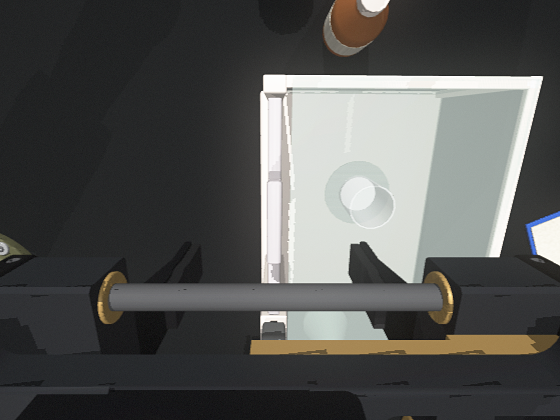

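The wrist view shows the bar upright between the fingers, at columns about 268–282 and rows about 180–263. The knob is at (273,325). I'll check these numerically, then grip and tug.

```bash
python3 - <<'E'
from h import *
import pickle
s=pickle.load(open("s1.pkl","rb"));p=camera_params("wrist")
a=wray((275,263),227,s,p);b=wray((275,180),227,s,p);print(a,b,(a+b)/2,np.linalg.norm(a-b),"knob",wray((273,323),206,s,p))
v=b-a;print(np.arctan2(-v[0],v[1]))
E
```

```text
[505.80747891  95.38745243 227.        ] [514.97240537 163.64385073 227.        ] [510.38994214 129.51565158 227.        ] 68.86894645583537 knob [494.04957448  22.20083397 206.        ]
-0.13347373758640488
```

```bash
python3 - <<'E'
from h import *
o=[np.pi,0,np.pi/2-.137]
print(line_to([510.5,128.5,223],o,120,max_force=15))
grasp(45)
s=read_state();p0=s["tcp_pos"];print(s["gripper_width"],s["finger_force"],p0,s["contact_force"],s["time_s"])
hit=line_to(p0+[0,0,18],None,20,max_force=22)
dwell(.15)
s=read_state();print("hit",hit,s["tcp_pos"]-p0,s["contact_force"],s["gripper_width"],s["time_s"])
E
```

```text
False
11.295392066536488 44.992918856441975 [509.7883122  128.57077107 222.95777269] [-3.96118471 -1.10375088  2.98520396] 4.8417
hit True [-0.1295113   0.02231565  3.02817015] [ 5.83204997  1.20114424 -4.57841436] 11.476655337075607 5.475
```

It stopped after 3 mm, but the remaining force is low enough to be just the weight. I'll tug again to get a clear answer.

```bash
python3 - <<'E'
from h import *
s=read_state();p0=s["tcp_pos"];print(p0,s["contact_force"])
for i in range(1,7):
    hit=line_to([p0[0],p0[1],p0[2]+2*i],None,10,max_force=25);dwell(.1)
    s=read_state();print(i,hit,s["tcp_pos"][2]-222.96,s["contact_force"],s["gripper_width"],s["time_s"])
    if s["contact_force"][2]<-27: break
E
```

```text
[509.6588009  128.59308673 225.98594284] [ 5.83204997  1.20114424 -4.57841436]
1 False 4.164700872418678 [  5.68178699   2.33249198 -11.14050188] 11.315756785910237 6.075
2 False 4.367907869206903 [  7.55818448   3.28627037 -20.26822449] 11.214478236206315 6.525
3 False 4.575862843007428 [ 12.46017989   3.58969816 -28.80425579] 11.708994596818366 6.975
```

It's caught: it stops hard at about 4.2 mm and the pull climbs to 29 N. I'll lower the sash, let go, and push the knob outwards with closed fingers.

```bash
python3 - <<'E'
from h import *
o=[np.pi,0,np.pi/2-.137]
line_to([509.7,128.6,223],None,30); open_jaws()
line_to([509.7,128.6,275],o,150)
u=np.array([np.sin(.136),np.cos(.136),0]);H=np.array([510.,128.5,0])
P=lambda y,z:H+u*(y-30)+[0,0,z]
line_to(P(-58,275),o,150); grasp(10)
print(line_to(P(-58,208),o,100,max_force=12),read_state()["contact_force"])
hit=line_to(P(-113,208),o,25,max_force=15);dwell(.1)
s=read_state();print(hit,(s["tcp_pos"]-H)@u+30,s["tcp_pos"],s["contact_force"],s["gripper_width"],s["time_s"])
cv2.imwrite("pics/s2.png",cv2.resize(get_image("scene")[100:260,140:280,::-1],None,fx=3.5,fy=3.5,interpolation=cv2.INTER_CUBIC))
E
```

```text
False [-0.11474162 -0.07759024  0.25493722]
True -102.50629326078675 [491.54584615  -2.71587312 207.59838453] [ 1.39178088  1.07090641 -0.39781457] 0.5539801917460786 14.2583
```

View pics/s2.png

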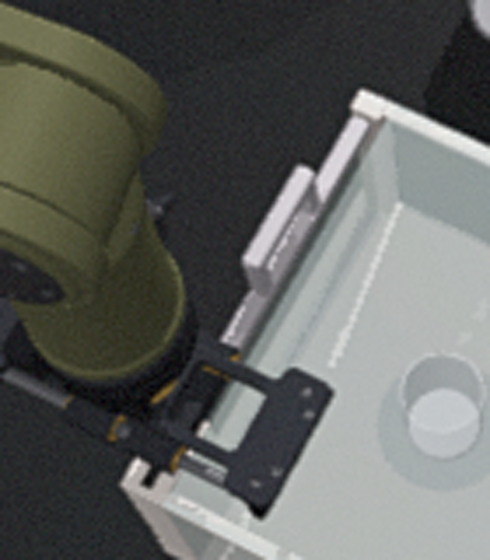

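The handle is at its place in the crop and the gripper hides the knob. The push stopped at shield y -102.5, against about -103 expected. I'll push again more firmly to be sure, then go back to the handle.

```bash
python3 - <<'E'
from h import *
o=[np.pi,0,np.pi/2-.137]
u=np.array([np.sin(.136),np.cos(.136),0]);H=np.array([510.,128.5,0])
P=lambda y,z:H+u*(y-30)+[0,0,z]
for y in (-104.5,-106.5,-108.5,-110.5):
    hit=line_to(P(y,208),o,15,max_force=25);dwell(.1)
    s=read_state();f=s["contact_force"]@u;print(y,hit,(s["tcp_pos"]-H)@u+30,f,s["time_s"])
    if abs(f)>15: break
line_to(P(-90,208),o,80);line_to(P(-90,275),o,150);open_jaws()
line_to([509.8,128.6,275],o,150)
cv2.imwrite("pics/s3.png",get_image("top")[230:280,220:360,::-1].repeat(4,0).repeat(4,1))
line_to([509.8,128.6,223],o,120,max_force=15);grasp(50)
s=read_state();p0=s["tcp_pos"];print(s["gripper_width"],p0,s["contact_force"],s["time_s"])
hit=line_to(p0+[0,0,15],None,20,max_force=28);dwell(.1)
s=read_state();print(hit,s["tcp_pos"]-p0,s["contact_force"],s["time_s"])
E
```

```text
-104.5 False -102.61342141395781 5.064868000228433 14.7417
-106.5 False -102.74782916859513 9.040577227333271 15.125
-108.5 False -102.88809605629035 12.432900515943755 15.5083
-110.5 False -103.02074184362851 16.164118366816414 15.8917
11.168996549384229 [509.72798714 128.6222725  222.96826596] [-0.61039664  0.40295124  0.66720564] 21.2
False [-8.57217428e-03 -1.88092906e-02  1.51361475e+01] [ 0.57690833  0.45875926 -3.73162586] 22.2
```

The knob was hard against its stop, and the sash now rises freely past 15 mm. I'll raise it to the top.

```bash
python3 - <<'E'
from h import *
x,y,_=read_state()["tcp_pos"]
print(line_to([x,y,315],None,50,max_force=28), line_to([x,y,321.5],None,15,max_force=12)); dwell(.5)
s=read_state();print(s["tcp_pos"],s["contact_force"],s["gripper_width"],s["finger_force"],np.abs(s["joint_velocities"]).max(),s["time_s"])
cv2.imwrite("pics/s4.png",get_image("scene")[:,:,::-1])
E
```

```text
False False
[509.68760276 128.62190377 321.50181799] [ 0.24934513  1.14998329 -4.46538088] 11.563072660186098 49.999869614839554 0.001521960775904277 24.975
```

View pics/s4.png

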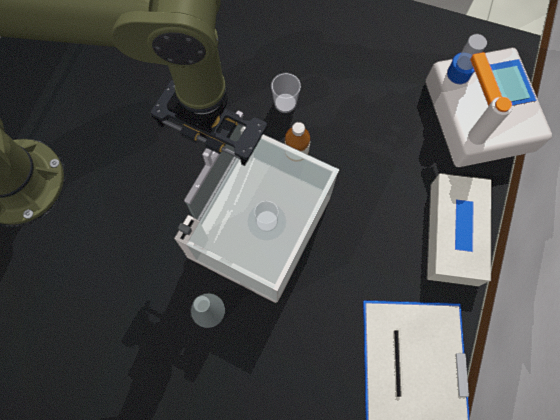

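The picture shows the sash raised and held near (205,165), about 98 mm up. The knob is out at (184,228), and the flask, bottle and cup are where they were.

```bash
python3 -c "
from plant import *
print(hand_in())"
```

```text
the job is handed in; nothing more can be done
None
```

The catch held, so I pushed the release knob fully out, raised the sash about 98 mm, and handed in with the gripper still holding it and the glassware undisturbed; the hand-in returned no verdict.

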